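Raise the weighing hood's window to the marked height

ROBOT

A 6-joint arm with a two-finger parallel gripper is mounted at the origin on the work surface. World frame = base frame: x ahead of the robot, y to its left, z up, the work surface at z = 0. Lengths are in mm, angles in rad, forces in N, time in s.
With the tool pointing down it reaches from about 325 to 900 mm from the base axis. Payload 6.1 kg.
Tool frame: the origin (TCP) lies midway between the tips of the shut fingers; the grasp point (between the pads) lies ctrl.hold_point_z behind it (ctrl.hold_point_z is the distance from the TCP to the grasp point, in mm); z points along the fingers, y is the direction in which the jaws open and shut (so a half turn about z gives the same grasp; the last joint's range is limited). The gripper opens to 85 mm and grips with 20 to 120 N. Pads are 22 mm wide; open, the fingers measure 114 mm over their backs; the gripper's body (76 mm by 85 mm) begins 54 mm behind the grasp point. The pads swing forward as they close: fully open they stand 13 mm farther back than shut.
Start: joints at [-1.439, 0.22, 1.526, -0, 1.395, -0.126], TCP at [159.339, -604.34, 231.3] pointing down, gripper open.
Joint ranges: [-2.98, 2.98], [-0.91, 2.08], [0.09, 2.57], [-1.24, 4.39], [0.2, 2.65], [-2.68, 2.68]. Speed limits (rad/s): [2.57, 2.57, 3.01, 3.14, 3.14, 3.14].

INTERFACE

Orientations are given as a unit quaternion [x, y, z, w].
In Python, from cell import monitor, cams, ticket, find_in, cut_out, ctrl gives the robot as it stands. The module is installed in compiled form; this text tells all that it offers.
- The arm moves only by the tool jog_arm, never from a script. Its argument "plan" is a list of rows, each an object with "dp": the shift along the tool's x, y, z in m, a list of three; "delta_rot": the turn, a rotation vector about the tool's x, y, z in degrees, a list of three; "hand": the opening, from 0 (shut) to 1 (fully open). In form: [{"dp": [x, y, z], "delta_rot": [wx, wy, wz], "hand": hand}, ...]. A call has 1 to 20 rows; each row is the pose to reach, as a shift and turn from the pose measured when the call began, along the tool's axes at that moment; what a row does not reach only later rows make up. A row lasts 1/12 s, in which the tool goes at most 41.7 mm and 7.16 degrees, less where a joint would pass 70% of its speed; a pose out of reach is approached as far as the arm can. A call with a gripper value outside its range is refused whole. The fingers move at their own pace and stop on an object; the grip force is fixed at half the most. Time passes only in rows, so rows that repeat a pose let the fingers close. It gives the time, the measured TCP pose, the force and the opening at its end, in the units of the state.
- monitor.get_obs(): the state, without advancing time (a new reading comes with each control period).
- cams.read_camera(name): name is "scene" or "top"; returns a dict with "image" (384x512x3 uint8, red, green, blue), "depth" (384x512 float32, mm along the optical axis (not along the pixel's ray), 0 where there is no reading), "vertical_fov" (degrees; the focal length in pixels is half the picture's height over the tangent of half this angle, whatever the lens; pixels are square), "cx", "cy" (the principal point, pixels), "k1" (the pictures are not rectified: a ray, as slopes to the right and down, at radius r is drawn at 1 + k1 r^2 times it, then the intrinsics apply), "position" and "orientation" of the camera in the world. Camera axes: x right, y down, z forward; pixel columns grow to the right and rows downward; lengths in mm; the calibration is good to about 2 mm. A picture is of the moment at which its call begins.
- ticket.sign_off(): hands the job in, once; it reports no verdict.
Trained networks look in the newest picture that a camera, given by its name, has taken for a name from the list of things; names that differ only in an ending like _2 or _b are one class to them, and where a whole thing is asked for, a point or a joint stands for the part that bears it (a point fixed in the world has none). Each returns a list of dicts, best first, with "score" (0 to 1); they miss things now and then, are a little off and sometimes report something else, mostly with a low value. They report only what shows in the picture. A call takes as long as a camera call.
- find_in(name, camera): "box" ([left, top, right, bottom] in pixels, round what is visible of it).
- cut_out(name, camera): "pixels" (384x512 bool, what is visible of it) and "box" ([left, top, right, bottom] in pixels, round what is visible of it).
The state is a dict: "t": time; "joint_positions": joint angles; "dq": joint speeds; "effort": joint torques, N m; "eef_pos": TCP position; "tool_rot": TCP orientation; "contact_force": force on the tool from outside, world axes, zero at the start; "torque": the same for the moment, N m; "gripper_width": finger opening in mm.
Only numpy, scipy, OpenCV 4.12 (cv2) and the standard library are available. Lean on these libraries where they do the work, as an engineer would, in place of code of your own. Each camera call takes 0.05 s, during which the arm holds its last target.

TASK

Gently push the sliding window of the weighing hood up from beneath its lip, using the fingertips or the outside of the fingers, until the lip is level with the pointer of the black marker clamped on the hood's post, and leave the window there. Do not pinch the lip, do not shift the marker, and leave the bottles and everything else on the bench where they are.

Things in the scene. Friction and masses are not known exactly. Their poses are not given: they have to be found in the camera images.
- hood: weighing hood: clear box on an aluminium frame, 190 deep (x) x 380 wide (y) x 465 high, fixed to the bench; it does not move. Origin: centre of its underside, at bench height. Its x axis points into the hood, away from the open front; y along its front to the left; z up. The front posts (22 mm square) are centred at x = -84, y = +177 and -177 mm; the grey floor slab is 30 mm thick, its front edge at x = -95. Below the window the front is open.
- sash (a joint): height of the sliding window in m: 0 lowest, 0.19 highest, growing as it rises straight up. Counterweighted: it needs about 3 to 6 N upward to move, and stays wherever it is left. It starts between 0 and 0.03.
- lip_front (a point): middle of the front edge of the window's lip, half-way through its thickness; axes as the hood's. The lip is a level shelf at the foot of the window, 290 mm wide (y), 12 mm thick: aluminium below, rubber strip on top. It stands out 52 mm towards the robot from the pane (which lies behind this point at +52 mm in x). The underside is 6 mm below this point, at 125 mm above the bench when the sash reads 0. There is nothing beneath the lip but the bench.
- mark (a point): tip of the pointer: a short black cone pointing sideways (-y of the hood) at the left end of the lip, 10 mm clear of it, carried by a black clamp on the hood's left (+y) front post; axes as the hood's. Its height (191 to 311 mm above the bench) is the height wanted for lip_front.
- dropper_l: white plastic dropper bottle, 26 mm diameter, 66 mm tall, standing on the table in front of the hood on its left (+y) side; origin at the centre of its underside; leave it alone
- dropper_r: same kind of dropper bottle, in front of the hood on its right (-y) side; origin at the centre of its underside; leave it alone
- tube_rack: blue tube rack 70 x 120 x 52 mm beside the hood on the left; origin at the centre of its underside; leave it alone
- pen: marker pen 130 mm long, 16 mm thick, lying on the table to the right; origin at the centre of its underside; leave it alone
- slide_box: flat square box of microscope slides 87 x 87 x 32 mm to the right of the hood; origin at the centre of its underside; leave it alone
- beaker: small glass beaker, 44 mm diameter, 45 mm tall, on the balance pan inside the hood; origin at the centre of its underside; leave it alone
- reagent_jar: amber jar with black lid, 60 mm diameter, 95 mm tall, on the table to the left; origin at the centre of its underside; leave it alone

How it is judged (in metres and radians):
On the way:
1. the window is on its way up, pushed by the gripper's fingers under its lip (contact force between any of the fingers, the arm and sash_c4 above 0.5 N and value of joint sash above 0.045 m), for 0.1 s.
At the end, for the whole second after the job is handed in: the middle of the lip's front edge is level with the pointer tip to within 8 mm, and the window is at rest (z of lip_front in the frame of mark between -0.008 and 0.008 m and velocity of joint sash between -0.01 and 0.01 m/s); the robot touches nothing.
It fails at once if a bystander was pushed, tipped or carried off (moved more than 20 mm) (distance of any of dropper_l, dropper_r, tube_rack, pen, slide_box, beaker, reagent_jar from where it was at the start of the episode above 0.02 m).
It fails at once if the height marker was shifted (more than 5 mm) (distance of mark from where it was at the start of the episode above 0.005 m).
It fails at once if the lip was pinched or pressed hard on its top (more than 12 N on the top strip) (contact force between the fingers and sash_c5 above 12 N).
It fails at once if the window was forced (more than 40 N on it) (contact force between any of the fingers, the arm and sash above 40 N).
It fails at once if the window was thrown up or slammed (faster than 0.4 m/s) (velocity of joint sash above 0.4 m/s or velocity of joint sash below -0.4 m/s).
It also fails if it takes over 40 s, if anything falls off the work surface, if the arm or the gripper's body presses on something with over 40 N, if the wrist force passes 120 N, or if a joint passes its speed limit or range.

## Working session

There is one attempt and no reset: what is moved stays moved. The work goes in short steps, Python scripts to look and compute and a tool call to move; the robot and the scene stay as the last step left them, time stands still between calls to the robot, and variables do not carry over. Pictures are saved under pics/ and viewed, and the job is handed in when it is done.

Besides the shell and the picture viewer there is one more tool, called by a JSON object that holds its "name" and its "arguments", one argument or row to a line. jog_arm: Moves the arm, as the interface text tells. Its arguments: {"type":"object","properties":{"plan":{"type":"array","items":{"type":"object","properties":{"dp":{"type":"array","items":{"type":"number"}},"delta_rot":{"type":"array","items":{"type":"number"}},"hand":{"type":"number"}}}}},"required":["plan"]}

```bash
mkdir -p pics
python3 - <<'E'
from cell import monitor,cams,ctrl
import cv2,numpy as np
o=monitor.get_obs()
print(o, ctrl.hold_point_z)
for n in("scene","top"):
    d=cams.read_camera(n)
    cv2.imwrite(f"pics/{n}0.png",cv2.resize(d["image"][:,:,::-1],(800,600)))
    np.savez(f"{n}0.npz",**d)
    print({k:v for k,v in d.items() if k not in("image","depth")})
E
```

```text
{'t': 0.0, 'joint_positions': array([-1.43907536e+00,  2.21244495e-01,  1.52761952e+00, -5.17257856e-08,
        1.39470564e+00, -1.26133330e-01]), 'dq': array([ 0.00082042, -0.00059998,  0.00043006, -0.00021829, -0.00088054,
        0.00233302]), 'effort': array([ 2.52973674e-03, -4.96896136e+01, -3.89385009e+01, -1.23921788e-05,
        1.11602369e-02,  6.71694060e-07]), 'eef_pos': array([ 159.27411342, -603.73195702,  230.1834198 ]), 'tool_rot': array([ 9.91699916e-01,  1.28570209e-01, -2.78715114e-06, -9.88499156e-04]), 'contact_force': array([-0.78947236, -0.60484336, -0.16307322]), 'torque': array([-0.02334828,  0.03252512, -0.02967742]), 'gripper_width': 85.31706199562169} 18.700000000000003
{'vertical_fov': 57.509667186582426, 'cx': 257.6995893656353, 'cy': 191.3885031097832, 'k1': -0.03161619027839336, 'position': array([292.01956285, 101.8612602 , 955.63722668]), 'orientation': array([-0.56704686,  0.80960872, -0.12287782,  0.08884039])}
{'vertical_fov': 48.35415005351258, 'cx': 259.6174956226413, 'cy': 192.89501897598328, 'k1': -0.08977013211056321, 'position': array([ 491.15063452,   -4.19573213, 1280.17508986]), 'orientation': array([-0.69983773,  0.71374341, -0.01976681,  0.02016837])}
```

View pics/scene0.png

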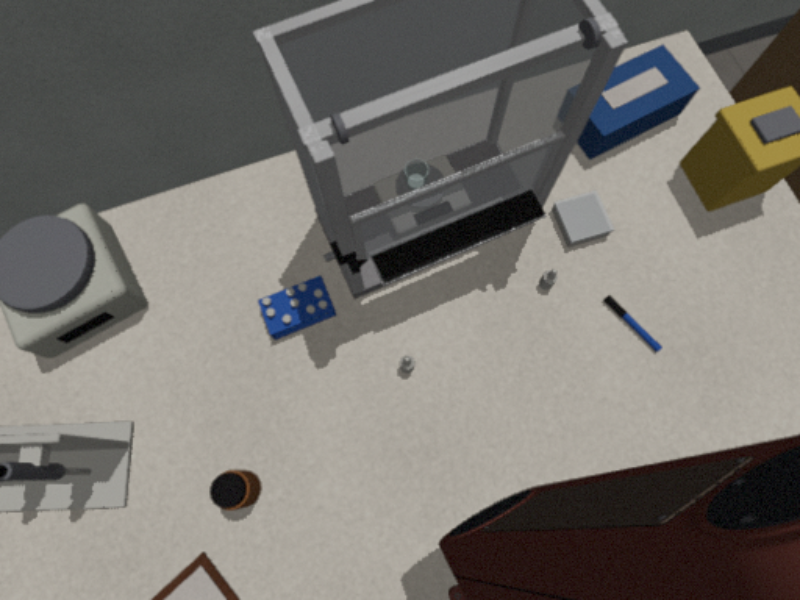

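View pics/top0.png

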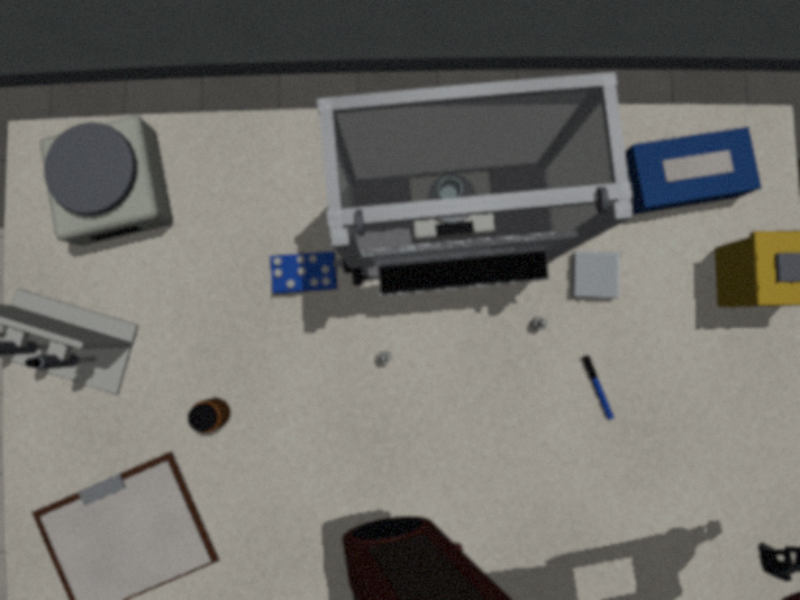

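The scene picture shows the black lip strip from about (375,265) to (545,205) in the 800x600 view. The marker clamp is at (345,257), and the droppers are at (407,365) and (547,280). The top view shows the lip at (380–547, 255–292) and the droppers at (382,358) and (537,324).

```bash
cat > h.py <<'E'
import numpy as np,cv2
from scipy.spatial.transform import Rotation as R
def cal(d):
    h,w=d["depth"].shape
    f=h/2/np.tan(np.radians(float(d["vertical_fov"]))/2)
    K=np.array([[f,0,float(d["cx"])],[0,f,float(d["cy"])],[0,0,1]])
    return K,np.array([float(d["k1"]),0,0,0,0.])
def cloud(d):
    K,D=cal(d);h,w=d["depth"].shape
    u,v=np.meshgrid(np.arange(w),np.arange(h))
    p=cv2.undistortPoints(np.stack([u,v],-1).reshape(-1,1,2).astype(float),K,D).reshape(h,w,2)
    z=d["depth"][...,None]
    c=np.concatenate([p*z,z],-1)
    return R.from_quat(d["orientation"]).apply(c.reshape(-1,3)).reshape(h,w,3)+d["position"]
def proj(d,P):
    K,D=cal(d)
    c=R.from_quat(d["orientation"]).inv().apply(np.atleast_2d(P)-d["position"])
    return cv2.projectPoints(c,np.zeros(3),np.zeros(3),K,D)[0].reshape(-1,2)
E
python3 - <<'E'
from h import *
from cell import cams,find_in,cut_out
for n in("scene","top"):
    d=dict(cams.read_camera(n)); np.savez(f"{n}1.npz",**d)
    c=cloud(d)
    for k in("hood","lip_front","mark","dropper_l","dropper_r","tube_rack","slide_box"):
        r=cut_out(k,n)
        for q in r[:2]:
            m=q["pixels"]&(d["depth"]>0); P=c[m]
            print(n,k,round(q["score"],2),np.round(q["box"]),m.sum(), np.round(np.median(P,0)) if len(P) else None, np.round(np.percentile(P,[2,98],axis=0)).tolist() if len(P) else None)
    # lip: black pixels
    s=640/1024
for n,(u0,u1,v0,v1) in {"scene":(190,365,110,195),"top":(210,365,150,195)}.items():
    d=dict(np.load(n+"1.npz"));im=d["image"][v0:v1,u0:u1]
    cv2.imwrite(f"pics/crop_{n}.png",cv2.resize(im[:,:,::-1],None,fx=4.4,fy=4.4,interpolation=cv2.INTER_CUBIC))
    c=cloud(d)[v0:v1,u0:u1]; m=(im.max(-1)<35)&(d["depth"][v0:v1,u0:u1]>0)
    P=c[m]; print(n,len(P),np.histogram(P[:,2],bins=np.arange(0,520,20)))
E
```

```text
scene hood 0.84 [162.   2. 402. 191.] 30326 [739. -94. 298.] [[586.0, -279.0, 30.0], [816.0, 94.0, 466.0]]
scene lip_front 0.74 [221.  85. 363. 184.] 6233 [622. -96. 188.] [[573.0, -254.0, 147.0], [640.0, 54.0, 293.0]]
scene lip_front 0.58 [354. 123. 394. 157.] 980 [ 601. -362.   32.] [[562.0, -409.0, 3.0], [647.0, -323.0, 36.0]]
scene mark 0.64 [206. 156. 232. 176.] 225 [604.  87. 209.] [[580.0, 63.0, 2.0], [703.0, 110.0, 216.0]]
scene dropper_l 0.57 [344. 174. 353. 187.] 105 [ 510. -248.   37.] [[502.0, -264.0, 1.0], [523.0, -241.0, 66.0]]
scene dropper_r 0.57 [344. 174. 353. 187.] 105 [ 510. -248.   37.] [[502.0, -264.0, 1.0], [523.0, -241.0, 66.0]]
scene tube_rack 0.63 [166. 176. 221. 219.] 1287 [614. 188.  40.] [[584.0, 130.0, -0.0], [657.0, 246.0, 54.0]]
scene tube_rack 0.53 [223.  87. 365. 182.] 6153 [622. -95. 188.] [[573.0, -252.0, 148.0], [640.0, 53.0, 293.0]]
scene slide_box 0.64 [353. 124. 395. 159.] 1047 [ 601. -362.   32.] [[561.0, -413.0, -1.0], [649.0, -323.0, 36.0]]
top hood 0.78 [201.  49. 403. 189.] 22948 [ 761. -112.  270.] [[589.0, -278.0, 27.0], [818.0, 91.0, 46
[... 947 characters left out ...]
0, -103.0, 79.0], [781.0, -66.0, 127.0]]
scene 2095 (array([   0,    0,    0,    0,    0,    0,    0, 1944,    0,    2,  149,
          0,    0,    0,    0,    0,    0,    0,    0,    0,    0,    0,
          0,    0,    0]), array([  0,  20,  40,  60,  80, 100, 120, 140, 160, 180, 200, 220, 240,
       260, 280, 300, 320, 340, 360, 380, 400, 420, 440, 460, 480, 500]))
top 1816 (array([   0,    0,    0,    1,    1,    1,    0, 1727,    2,    0,   84,
          0,    0,    0,    0,    0,    0,    0,    0,    0,    0,    0,
          0,    0,    0]), array([  0,  20,  40,  60,  80, 100, 120, 140, 160, 180, 200, 220, 240,
       260, 280, 300, 320, 340, 360, 380, 400, 420, 440, 460, 480, 500]))
```

Run:
```python
from h import *
for n,(u0,u1,v0,v1) in {"scene":(190,365,110,195),"top":(210,365,150,195)}.items():
    d=dict(np.load(n+"1.npz"));im=d["image"][v0:v1,u0:u1]
    c=cloud(d)[v0:v1,u0:u1]; m=(im.max(-1)<35)&(d["depth"][v0:v1,u0:u1]>0)
    L=c[m&(c[...,2]>135)&(c[...,2]<165)]; M=c[m&(c[...,2]>195)&(c[...,2]<230)]
    r=cv2.minAreaRect(L[:,:2].astype(np.float32))
    print(n,"lip z",np.median(L[:,2]),L[:,2].std(),"rect",r, np.round(cv2.boxPoints(r),1).tolist())
    print(" mark z pct",np.percentile(M[:,2],[5,25,50,75,95]),"y min",np.percentile(M[:,1],[0,2,5,10]))
    t=M[M[:,1]<np.percentile(M[:,1],25)]; print(np.round(t[np.argsort(t[:,1])][:14],1).tolist())
    # slope of lip axis
    # front edge points
    for k,(q0,q1,w0,w1) in {"scene":{"dl":(245,275,220,245),"dr":(335,362,165,190)},"top":{"dl":(236,252,218,236),"dr":(334,352,199,214)}}[n].items():
        cc=cloud(d)[w0:w1,q0:q1].reshape(-1,3); cc=cc[cc[:,2]>20]
        print(k,len(cc),np.round(np.percentile(cc,[2,50,98],axis=0)).tolist())
    # pane top / post front faces
```

```text
scene lip z 153.85292274058241 1.411579668718281 rect ((601.4934692382812, -102.68150329589844), (48.10363006591797, 284.1314697265625), 4.502585411071777) [[566.4000244140625, 37.099998474121094], [588.7000122070312, -246.1999969482422], [636.5999755859375, -242.39999389648438], [614.2999877929688, 40.79999923706055]]
 mark z pct [204.20524194 207.40952702 209.2302865  211.07973577 213.06741295] y min [56.96154285 60.13367117 64.89267864 68.50165216]
[[593.0, 57.0, 202.4], [590.4, 57.8, 202.9], [592.6, 59.3, 205.4], [590.0, 60.1, 206.1], [592.6, 61.6, 207.2], [590.9, 62.3, 205.7], [588.2, 63.1, 206.6], [591.1, 64.5, 207.2], [588.9, 65.3, 207.0], [586.5, 66.1, 207.0], [592.0, 66.6, 206.8], [604.2, 67.2, 209.6], [589.2, 67.5, 208.1], [602.4, 67.9, 208.3]]
dl 82 [[292.0, 30.0, 23.0], [453.0, 42.0, 40.0], [468.0, 102.0, 956.0]]
dr 84 [[502.0, -265.0, 22.0], [511.0, -249.0, 39.0], [525.0, -241.0, 68.0]]
top lip z 153.82321167437703 2.140864518073882 rect ((602.8316650390625, -87.71519470214844), (45.63811492919922, 315.62994384765625), 4.759706974029541) [[567.0, 67.69999694824219], [593.2000122070312, -246.89999389648438], [638.7000122070312, -243.10000610351562], [612.5, 71.4000015258789]]
 mark z pct [205.7573989  207.63047763 209.32365175 211.32075689 213.52294801] y min [59.6267932  62.15520126 64.5866751  67.0519422 ]
[[593.3, 59.6, 206.1], [595.8, 62.0, 207.3], [593.5, 62.2, 204.9], [590.5, 64.5, 210.1], [595.9, 64.6, 206.8], [593.3, 64.6, 207.4], [608.3, 66.8, 209.1], [595.5, 66.9, 210.6], [590.7, 67.0, 209.0], [593.3, 67.1, 208.0], [606.3, 67.1, 204.0], [605.6, 69.2, 211.3], [590.5, 69.4, 211.1], [603.4, 69.4, 208.0]]
dl 66 [[449.0, 6.0, 30.0], [461.0, 39.0, 40.0], [485.0, 52.0, 916.0]]
dr 69 [[507.0, -263.0, 22.0], [518.0, -250.0, 40.0], [530.0, -242.0, 69.0]]
```

View pics/crop_scene.png

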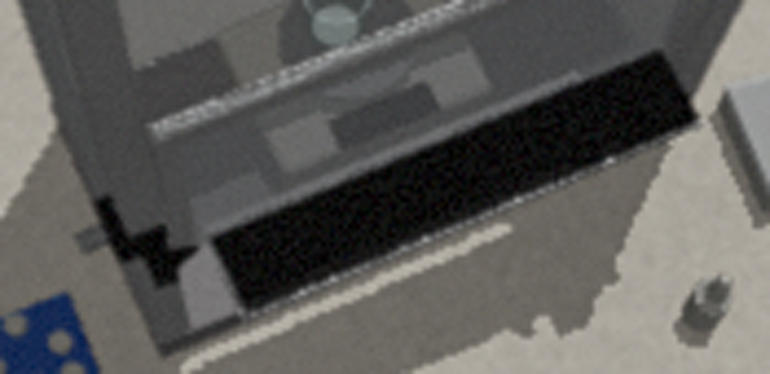

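{"name": "jog_arm", "arguments": {
  "plan": [
    {"dp":[0.093,-0.116,-0.05],"delta_rot":[0,0,6],"hand":0},
    {"dp":[0.186,-0.232,-0.05],"delta_rot":[0,0,12],"hand":0},
    {"dp":[0.279,-0.348,-0.05],"delta_rot":[0,0,18],"hand":0},
    {"dp":[0.372,-0.464,-0.05],"delta_rot":[0,0,23],"hand":0},
    {"dp":[0.372,-0.464,-0.05],"delta_rot":[0,0,23],"hand":0},
    {"dp":[0.372,-0.464,-0.05],"delta_rot":[0,0,23],"hand":0},
    {"dp":[0.372,-0.464,-0.05],"delta_rot":[0,0,23],"hand":0},
    {"dp":[0.372,-0.464,-0.05],"delta_rot":[0,0,23],"hand":0},
    {"dp":[0.372,-0.464,-0.05],"delta_rot":[0,0,23],"hand":0},
    {"dp":[0.372,-0.464,-0.05],"delta_rot":[0,0,23],"hand":0},
    {"dp":[0.372,-0.464,-0.05],"delta_rot":[0,0,23],"hand":0},
    {"dp":[0.372,-0.464,-0.05],"delta_rot":[0,0,23],"hand":0},
    {"dp":[0.372,-0.464,-0.05],"delta_rot":[0,0,23],"hand":0},
    {"dp":[0.372,-0.464,-0.05],"delta_rot":[0,0,23],"hand":0},
    {"dp":[0.372,-0.464,-0.05],"delta_rot":[0,0,23],"hand":0},
    {"dp":[0.372,-0.464,-0.05],"delta_rot":[0,0,23],"hand":0},
    {"dp":[0.372,-0.464,-0.05],"delta_rot":[0,0,23],"hand":0},
    {"dp":[0.372,-0.464,-0.05],"delta_rot":[0,0,23],"hand":0},
    {"dp":[0.372,-0.464,-0.05],"delta_rot":[0,0,23],"hand":0}
  ]
}}

```text
t: 2.48
eef_pos: [400.4, -62.0, 281.2]
tool_rot: [0.997, -0.073, -0.0, 0.0]
contact_force: [-0.1, -0.2, -0.7]
gripper_width: 0.1
```

Run:
```python
from cell import monitor
o=monitor.get_obs()
for k,v in o.items(): print(k,v)
```

```text
t 2.4833
joint_positions [-3.48388137e-01 -3.64526321e-01  1.98694101e+00 -4.78578495e-04
  1.51939945e+00  1.36780986e+00]
dq [-0.00852782  0.00014824  0.00054332  0.00261898 -0.00080674  0.00435256]
effort [ 5.27059212e-01 -2.26149899e+01 -4.00715625e+01  2.59546173e-02
  5.06001175e-03 -9.81141144e-03]
eef_pos [400.35558282 -61.95634243 281.16590291]
tool_rot [ 9.97359318e-01 -7.26245210e-02 -1.71613027e-04  1.99802261e-04]
contact_force [-0.06417955 -0.19046398 -0.65128438]
torque [-0.01261894  0.0366959  -0.01309951]
gripper_width 0.12896696915145456
```

{"name": "jog_arm", "arguments": {
  "plan": [
    {"dp":[0.02,0,0.0],"delta_rot":[0,7,0],"hand":0},
    {"dp":[0.04,0,0.0],"delta_rot":[0,14,0],"hand":0},
    {"dp":[0.06,0,0.02],"delta_rot":[0,21,0],"hand":0},
    {"dp":[0.08,0,0.04],"delta_rot":[0,28,0],"hand":0},
    {"dp":[0.08,0,0.06],"delta_rot":[0,35,0],"hand":0},
    {"dp":[0.08,0,0.06],"delta_rot":[0,40,0],"hand":0},
    {"dp":[0.08,0,0.06],"delta_rot":[0,40,0],"hand":0},
    {"dp":[0.08,0,0.06],"delta_rot":[0,40,0],"hand":0}
  ]
}}

```text
t: 3.15
eef_pos: [478.5, -74.9, 220.7]
tool_rot: [0.937, -0.07, 0.34, 0.026]
contact_force: [0.7, 0.0, 1.2]
gripper_width: -0.2
```

Run:
```python
from cell import monitor,cams
from h import *
o=monitor.get_obs()
for k,v in o.items(): print(k,np.round(v,3))
print(R.from_quat(o["tool_rot"]).as_matrix().round(3))
d=dict(cams.read_camera("scene"));cv2.imwrite("pics/scene2.png",cv2.resize(d["image"][:,:,::-1],(800,600)))
```

```text
t 3.15
joint_positions [-0.455 -0.725  2.462  0.286  0.752  1.121]
dq [ 0.02   0.038 -0.118 -0.01   0.002  0.012]
effort [ 8.0000e-03 -9.5880e+00 -3.7982e+01  1.1430e+00 -2.8450e+00 -2.4300e-01]
eef_pos [478.462 -74.856 220.656]
tool_rot [ 0.937 -0.07   0.34   0.026]
contact_force [0.664 0.003 1.179]
torque [ 0.019  0.297 -0.046]
gripper_width -0.211
[[ 0.759 -0.148  0.634]
 [-0.113 -0.989 -0.095]
 [ 0.641  0.001 -0.767]]
```

View pics/scene2.png

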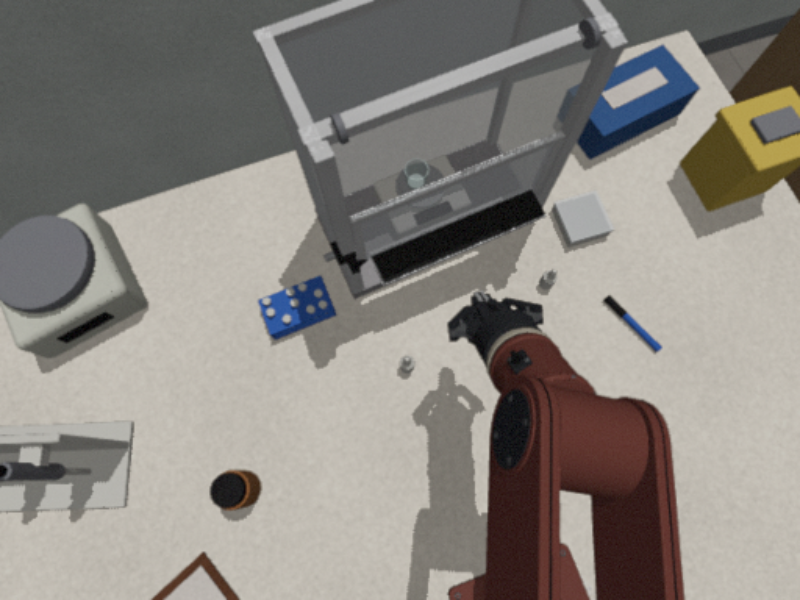

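```bash
cat > kin.py <<'E'
import numpy as np
from scipy.optimize import least_squares
from scipy.spatial.transform import Rotation as R
rz=lambda a:R.from_euler('z',a); ry=lambda a:R.from_euler('y',a)
data=[([-1.43907536e+00,2.21244495e-01,1.52761952e+00,-5e-8,1.39470564,-.12613333],[159.27,-603.73,230.18],[.9917,.12857,0,-.000988]),
([-.348388,-.364526,1.986941,-.0004786,1.519399,1.36781],[400.356,-61.956,281.166],[.997359,-.0726245,-.00017,.0002]),
([-0.455,-0.725,2.462,0.286,0.752,1.121],[478.462,-74.856,220.656],[.937,-.07,.34,.026])]
def fk(q,p):
    a1,h,L1,e,L2,oy,wy,d6=p
    A=rz(q[0]);B=A*ry(q[1]);C=B*ry(q[2]);D=C*rz(q[3]);E=D*ry(q[4]);F=E*rz(q[5]+np.pi/2)
    x=A.apply([a1,oy,h])+B.apply([0,0,L1])+C.apply([e,0,L2])+D.apply([0,wy,0])+E.apply([0,0,d6])
    return x,F
E
python3 - <<'E'
from kin import *
for q,x,o in data:
    _,F=fk(q,[0]*8); print(np.degrees((F.inv()*R.from_quat(o)).magnitude()))
def res(p): return np.concatenate([fk(q,p)[0]-x for q,x,o in data]+[0.01*(np.array(p)-[0,350,400,0,400,78,0,200])])
s=least_squares(res,[0,350,400,0,400,78,0,200]); print(s.x.round(1),res(s.x)[:9].round(1))
E
```

```text
0.0003252976740200235
0.00017831311669735405
0.0404818134580141
[ 1.900e+00  3.090e+02  4.112e+02  5.080e+01  5.455e+02  7.920e+01
 -5.000e-01  3.333e+02] [ 0.1  0.   0.1 -0.   0.1 -0.1 -0.  -0.1 -0. ]
```

```bash
cat >> kin.py <<'E'
P=[1.9,309,411.2,50.8,545.5,79.2,-.5,333.3]
lo=np.array([-2.98,-.91,.09,-1.24,.2,-2.68]);hi=np.array([2.98,2.08,2.57,4.39,2.65,2.68])
def target(pitch,az):  # pitch deg up from straight down
    return rz(np.radians(az))*R.from_euler('x',np.pi)*ry(np.radians(pitch))
def ik(x,Rt,q0):
    f=lambda q:np.concatenate([(fk(q,P)[0]-x)/100,(fk(q,P)[1].inv()*Rt).as_rotvec()])
    s=least_squares(f,np.clip(q0,lo+.01,hi-.01),bounds=(lo,hi)); return s.x,np.abs(s.fun).max()
E
python3 - <<'E'
from kin import *
q0=[-0.455,-0.725,2.462,0.286,0.752,1.121]
print(target(40,-8.3).as_matrix().round(3))
for az in(-20,-10,0):
  for pitch in(40,50,60,70,80):
    for x in([590,-100,115],[590,-100,190],[540,-100,100]):
      q,e=ik(np.array(x),target(pitch,az),q0); print(az,pitch,x,q.round(2),round(e,4))
E
```

```text
[[ 0.758 -0.144  0.636]
 [-0.111 -0.99  -0.093]
 [ 0.643  0.    -0.766]]
-20 40 [590, -100, 115] [-0.27 -0.11  2.27 -0.18  0.28  1.8 ] 0.0
-20 40 [590, -100, 190] [-0.27 -0.25  2.23 -0.11  0.47  1.73] 0.0
-20 40 [540, -100, 100] [-0.31 -0.22  2.4  -0.09  0.26  1.69] 0.0
-20 50 [590, -100, 115] [-0.2  -0.1   2.33 -1.02  0.2   2.68] 0.0649
-20 50 [590, -100, 190] [-0.26 -0.3   2.35 -0.3   0.23  1.92] 0.0
-20 50 [540, -100, 100] [-0.22 -0.18  2.51  4.21  0.2  -2.56] 0.0734
-20 60 [590, -100, 115] [-0.26 -0.05  2.46  3.4   0.32 -1.77] 0.0
-20 60 [590, -100, 190] [-0.21 -0.26  2.45  4.07  0.2  -2.42] 0.0386
-20 60 [540, -100, 100] [-0.28 -0.14  2.57  3.37  0.32 -1.75] 0.0155
-20 70 [590, -100, 115] [-0.25  0.09  2.49  3.29  0.67 -1.66] 0.0
-20 70 [590, -100, 190] [-0.25 -0.2   2.52  3.38  0.41 -1.76] 0.0
-20 70 [540, -100, 100] [-0.2   0.1   2.57  3.43  0.77 -1.73] 0.0659
-20 80 [590, -100, 115] [-0.24  0.31  2.48  3.26  1.04 -1.61] 0.0
-20 80 [590, -100, 190] [-0.24 -0.02  2.54  3.29  0.78 -1.66] 0.0
-20 80 [540, -100, 100] [-0.3   0.32  2.57  3.2   1.15 -1.58] 0.0
-10 40 [590, -100, 115
[... 1243 characters left out ...]
0, -100, 190] [-0.52 -0.3   2.35  0.97  0.48  0.31] 0.0
0 50 [540, -100, 100] [-0.6  -0.22  2.5   1.41  0.46 -0.23] 0.0
0 60 [590, -100, 115] [-0.57 -0.06  2.46  1.98  0.54 -0.77] 0.0
0 60 [590, -100, 190] [-0.57 -0.29  2.45  1.55  0.49 -0.29] 0.0
0 60 [540, -100, 100] [-0.68 -0.14  2.57  1.88  0.61 -0.76] 0.0089
0 70 [590, -100, 115] [-0.62  0.09  2.5   2.28  0.8  -1.13] 0.0
0 70 [590, -100, 190] [-0.62 -0.21  2.52  2.03  0.65 -0.79] 0.0
0 70 [540, -100, 100] [-0.79  0.09  2.57  2.08  0.95 -1.11] 0.053
0 80 [590, -100, 115] [-0.65  0.3   2.48  2.41  1.12 -1.33] 0.0
0 80 [590, -100, 190] [-0.65 -0.03  2.54  2.3   0.93 -1.11] 0.0
0 80 [540, -100, 100] [-0.79  0.32  2.56  2.3   1.22 -1.38] 0.0
```

```bash
cat > rel.py <<'E'
from kin import *
from cell import monitor
def rel(x,Rt):
    o=monitor.get_obs();R0=R.from_quat(o["tool_rot"])
    return (R0.inv().apply(np.array(x)-o["eef_pos"])/1000).round(4),np.degrees((R0.inv()*Rt).as_rotvec()).round(2)
E
python3 - <<'E'
from rel import *
q=monitor.get_obs()["joint_positions"]
T=target(50,2)
for x in([530,-95,200],[545,-95,95],[585,-97,95],[585,-97,180]):
    q,e=ik(np.array(x),T,q);print(x,q.round(2),round(e,4),*rel(x,T))
E
```

```text
[530, -95, 200] [-0.63 -0.53  2.48  0.91  0.65  0.31] 0.0 [0.0251 0.0121 0.0515] [ 7.49  9.93 -7.36]
[545, -95, 95] [-0.6  -0.18  2.49  1.43  0.48 -0.29] 0.0 [-0.0311  0.0098  0.1414] [ 7.49  9.93 -7.36]
[585, -97, 95] [-0.54 -0.07  2.39  1.5   0.43 -0.31] 0.0 [-0.0006  0.0058  0.1671] [ 7.49  9.93 -7.36]
[585, -97, 180] [-0.54 -0.29  2.36  1.03  0.51  0.21] 0.0 [0.0541 0.006  0.102 ] [ 7.49  9.93 -7.36]
```

{"name": "jog_arm", "arguments": {
  "plan": [
    {"dp":[0.012,0.006,0.025],"delta_rot":[3.5,5,-3.5],"hand":0},
    {"dp":[0.025,0.012,0.051],"delta_rot":[7.5,10,-7.4],"hand":0},
    {"dp":[0.025,0.012,0.051],"delta_rot":[7.5,10,-7.4],"hand":0},
    {"dp":[0.011,0.012,0.073],"delta_rot":[7.5,10,-7.4],"hand":0},
    {"dp":[-0.003,0.011,0.096],"delta_rot":[7.5,10,-7.4],"hand":0},
    {"dp":[-0.017,0.01,0.119],"delta_rot":[7.5,10,-7.4],"hand":0},
    {"dp":[-0.031,0.01,0.141],"delta_rot":[7.5,10,-7.4],"hand":0},
    {"dp":[-0.031,0.01,0.141],"delta_rot":[7.5,10,-7.4],"hand":0},
    {"dp":[-0.031,0.01,0.141],"delta_rot":[7.5,10,-7.4],"hand":0},
    {"dp":[-0.031,0.01,0.141],"delta_rot":[7.5,10,-7.4],"hand":0}
  ]
}}

```text
t: 4.03
eef_pos: [546.5, -95.9, 96.0]
tool_rot: [0.906, 0.016, 0.423, -0.008]
contact_force: [1.0, -0.3, 0.3]
gripper_width: -0.0
```

Run:
```python
from rel import *
from cell import cams
import cv2
o=monitor.get_obs()
for k in("eef_pos","joint_positions","contact_force","dq"): print(k,o[k].round(3))
print(R.from_quat(o["tool_rot"]).as_matrix().round(3), fk(o["joint_positions"],P)[0])
T=R.from_quat(o["tool_rot"])
for x in([585,-97,95],[585,-97,120],[585,-97,180]): print(x,*rel(x,T),ik(np.array(x),T,o["joint_positions"])[0].round(2))
d=dict(cams.read_camera("scene"));cv2.imwrite("pics/scene3.png",cv2.resize(d["image"][100:292,160:416,::-1],(800,600)))
d=dict(cams.read_camera("top"));cv2.imwrite("pics/top3.png",cv2.resize(d["image"][100:292,160:416,::-1],(800,600)))
```

```text
eef_pos [546.482 -95.866  95.954]
joint_positions [-0.605 -0.177  2.482  1.429  0.482 -0.286]
contact_force [ 1.021 -0.295  0.299]
dq [ 0.003 -0.072 -0.    -0.018  0.     0.018]
[[ 0.642  0.036  0.766]
 [ 0.022 -0.999  0.029]
 [ 0.766 -0.001 -0.642]] [547.20942936 -96.06121941  96.14020475]
[585, -97, 95] [0.024  0.0025 0.0301] [0. 0. 0.] [-0.54 -0.07  2.39  1.5   0.44 -0.32]
[585, -97, 120] [0.0431 0.0025 0.014 ] [0. 0. 0.] [-0.54 -0.14  2.39  1.34  0.45 -0.14]
[585, -97, 180] [ 0.0891  0.0024 -0.0245] [0. 0. 0.] [-0.54 -0.29  2.36  1.03  0.51  0.2 ]
```

View pics/scene3.png

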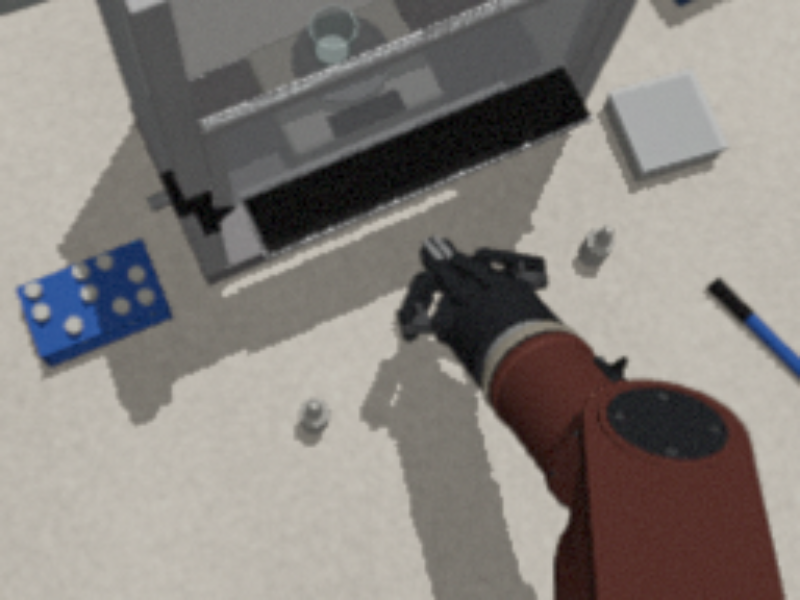

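View pics/top3.png

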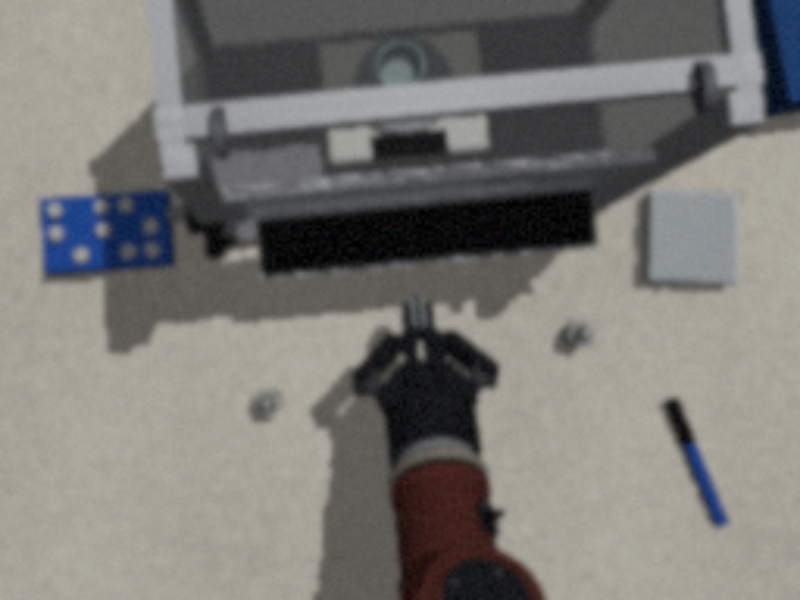

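The fingertips are centred in front of the lip and about 25 mm in front of its edge, with both droppers clear. Next I'll slide in under the lip.

{"name": "jog_arm", "arguments": {
  "plan": [
    {"dp":[0.013,0.001,0.015],"delta_rot":[0,0,0],"hand":0},
    {"dp":[0.025,0.002,0.03],"delta_rot":[0,0,0],"hand":0},
    {"dp":[0.025,0.002,0.03],"delta_rot":[0,0,0],"hand":0},
    {"dp":[0.032,0.002,0.024],"delta_rot":[0,0,0],"hand":0},
    {"dp":[0.036,0.002,0.021],"delta_rot":[0,0,0],"hand":0},
    {"dp":[0.036,0.002,0.021],"delta_rot":[0,0,0],"hand":0}
  ]
}}

```text
t: 4.63
eef_pos: [588.1, -97.5, 116.4]
tool_rot: [0.904, 0.018, 0.427, -0.006]
contact_force: [0.6, -1.0, 1.2]
gripper_width: 0.1
```

{"name": "jog_arm", "arguments": {
  "plan": [
    {"dp":[0.0023,0,-0.0019],"delta_rot":[0,0,0],"hand":0},
    {"dp":[0.0046,0,-0.0038],"delta_rot":[0,0,0],"hand":0},
    {"dp":[0.0069,0,-0.0057],"delta_rot":[0,0,0],"hand":0},
    {"dp":[0.0092,0,-0.0077],"delta_rot":[0,0,0],"hand":0},
    {"dp":[0.0115,0,-0.0096],"delta_rot":[0,0,0],"hand":0},
    {"dp":[0.0138,0,-0.0115],"delta_rot":[0,0,0],"hand":0}
  ]
}}

```text
t: 5.13
eef_pos: [587.6, -97.3, 134.1]
tool_rot: [0.904, 0.018, 0.426, -0.006]
contact_force: [-1.0, -1.1, -3.3]
gripper_width: 0.3
```

```bash
cat > lip.py <<'E'
from h import *
from cell import cams,monitor
import sys
tag=sys.argv[1]
o=monitor.get_obs();print(o["t"],o["eef_pos"].round(1),o["contact_force"].round(2),o["joint_positions"].round(2))
for n,(u0,u1,v0,v1) in {"scene":(190,365,80,205),"top":(210,365,140,205)}.items():
    d=dict(cams.read_camera(n));im=d["image"][v0:v1,u0:u1];np.savez(f"{n}_{tag}.npz",**d)
    cv2.imwrite(f"pics/{n}_{tag}.png",cv2.resize(im[:,:,::-1],None,fx=4.4,fy=4.4,interpolation=cv2.INTER_CUBIC))
    c=cloud(d)[v0:v1,u0:u1]
    # rubber region by hood coordinates, excluding ends near marker/gripper
    yaw=np.radians(4.5);ex=np.array([np.cos(yaw),np.sin(yaw)]);ey=np.array([-ex[1],ex[0]])
    r=c[...,:2]-np.array([575.6,-104.7]);X=r@ex;Y=r@ey
    m=(X>6)&(X<42)&(np.abs(Y)>55)&(np.abs(Y)<130)&(im.max(-1)<40)&(d["depth"][v0:v1,u0:u1]>0)&(c[...,2]>120)
    z=c[...,2][m]; print(n,len(z),"lip top z",np.median(z).round(2),"lip_front",np.median(z).round(2)-6,"L/R",np.median(c[...,2][m&(Y>0)]).round(2),np.median(c[...,2][m&(Y<0)]).round(2))
E
python3 lip.py a
```

```text
5.1333 [587.6 -97.3 134.1] [-0.98 -1.11 -3.25] [-0.54 -0.17  2.38  1.29  0.45 -0.09]
scene 821 lip top z 168.85 lip_front 162.85 L/R 168.8 168.88
top 762 lip top z 169.59 lip_front 163.59 L/R 169.67 169.35
```

{"name": "jog_arm", "arguments": {
  "plan": [
    {"dp":[0.0023,0,-0.0019],"delta_rot":[0,0,0],"hand":0},
    {"dp":[0.0046,0,-0.0038],"delta_rot":[0,0,0],"hand":0},
    {"dp":[0.0069,0,-0.0057],"delta_rot":[0,0,0],"hand":0},
    {"dp":[0.0092,0,-0.0077],"delta_rot":[0,0,0],"hand":0},
    {"dp":[0.0115,0,-0.0096],"delta_rot":[0,0,0],"hand":0},
    {"dp":[0.0138,0,-0.0115],"delta_rot":[0,0,0],"hand":0},
    {"dp":[0.0161,0,-0.0134],"delta_rot":[0,0,0],"hand":0},
    {"dp":[0.0184,0,-0.0154],"delta_rot":[0,0,0],"hand":0},
    {"dp":[0.0207,0,-0.0173],"delta_rot":[0,0,0],"hand":0},
    {"dp":[0.0222,0,-0.0185],"delta_rot":[0,0,0],"hand":0},
    {"dp":[0.0222,0,-0.0185],"delta_rot":[0,0,0],"hand":0}
  ]
}}

```text
t: 6.15
eef_pos: [587.8, -97.3, 164.1]
tool_rot: [0.904, 0.018, 0.427, -0.006]
contact_force: [-4.7, -1.0, -1.5]
gripper_width: 0.2
```

```bash
python3 lip.py b
python3 - <<'E'
import cv2,numpy as np
a=np.load("scene_b.npz")["image"][125:185,195:285,::-1];b=np.load("top_b.npz")["image"][140:200,205:295,::-1]
cv2.imwrite("pics/mk_b.png",np.hstack([cv2.resize(a,(396,264),interpolation=cv2.INTER_CUBIC),cv2.resize(b,(396,264),interpolation=cv2.INTER_CUBIC)]))
E
```

```text
6.15 [587.8 -97.3 164.1] [-4.72 -1.01 -1.49] [-0.54 -0.24  2.37  1.13  0.48  0.09]
scene 881 lip top z 198.98 lip_front 192.98 L/R 199.03 198.91
top 809 lip top z 199.04 lip_front 193.04 L/R 199.02 199.06
```

View pics/scene_b.png

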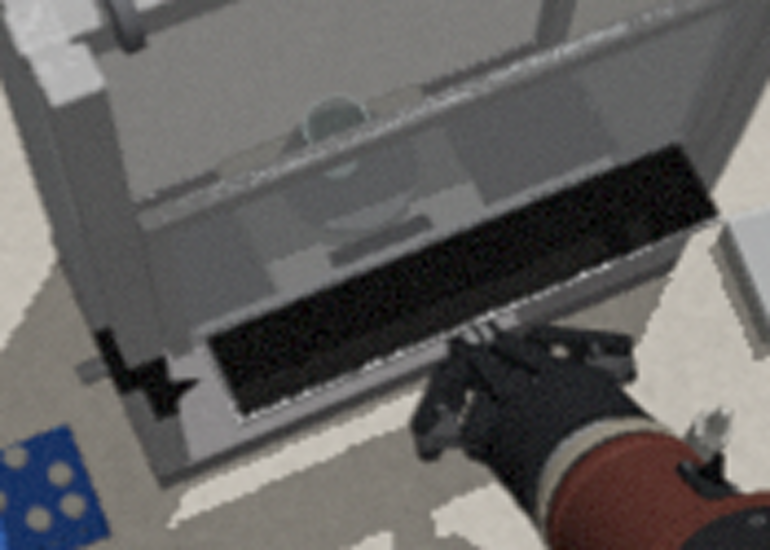

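View pics/mk_b.png

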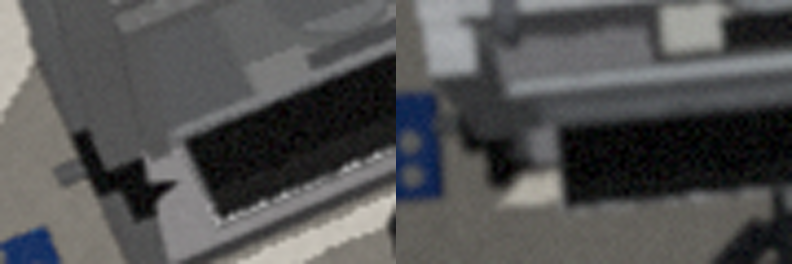

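Run:
```python
from h import *
from cell import cams
out=[]
yaw=np.radians(4.5);ex=np.array([np.cos(yaw),np.sin(yaw),0]);ey=np.array([-ex[1],ex[0],0])
for n,(u0,v0) in {"scene":(208,148),"top":(210,158)}.items():
    ds=[dict(cams.read_camera(n)) for _ in range(8)]
    im=np.mean([d["image"].astype(float) for d in ds],0); d=ds[0]
    dep=np.stack([x["depth"] for x in ds]);d["depth"]=np.where((dep>0).all(0),np.median(dep,0),0).astype(np.float32)
    d["image"]=im; np.savez(n+"_avg.npz",**d)
    out.append(cv2.resize(np.clip(im[v0:v0+32,u0:u0+32,::-1]*1.5,0,255).astype(np.uint8),(396,396),interpolation=cv2.INTER_NEAREST))
    c=cloud(d)
    g=im.max(-1)
    for v in range(v0,v0+32):
        for u in range(u0,u0+32):
            if g[v,u]<70 and 190<c[v,u,2]<225 and 50<c[v,u,1]<75: 
                r=c[v,u]-[575.6,-104.7,0]; print(n,u,v,int(g[v,u]),"Xh %.1f Yh %.1f z %.1f"%(r@ex,r@ey,r[2]))
cv2.imwrite("pics/mkzoom.png",np.hstack(out))
```

```text
scene 224 161 69 Xh 45.3 Yh 174.7 z 214.0
scene 225 161 54 Xh 45.6 Yh 172.4 z 211.0
scene 226 161 34 Xh 44.4 Yh 170.4 z 211.5
scene 227 161 58 Xh 45.5 Yh 167.9 z 206.5
scene 224 162 33 Xh 44.2 Yh 175.5 z 211.2
scene 225 162 21 Xh 43.0 Yh 173.5 z 211.8
scene 226 162 12 Xh 42.5 Yh 171.3 z 210.6
scene 227 162 43 Xh 41.6 Yh 169.2 z 210.4
scene 224 163 17 Xh 42.4 Yh 176.4 z 210.0
scene 225 163 10 Xh 41.1 Yh 174.3 z 210.7
scene 226 163 10 Xh 40.1 Yh 172.3 z 210.9
scene 227 163 32 Xh 40.2 Yh 170.0 z 208.3
scene 225 164 14 Xh 39.8 Yh 175.1 z 208.4
scene 226 164 12 Xh 38.6 Yh 173.1 z 209.1
scene 227 164 27 Xh 39.9 Yh 170.6 z 203.5
scene 225 165 14 Xh 37.4 Yh 176.1 z 208.7
scene 226 165 8 Xh 36.4 Yh 174.0 z 209.0
scene 227 165 32 Xh 36.1 Yh 171.8 z 207.3
scene 225 166 14 Xh 34.7 Yh 177.1 z 209.8
scene 226 166 14 Xh 34.2 Yh 175.0 z 208.8
scene 227 166 17 Xh 33.3 Yh 172.9 z 208.5
scene 232 166 57 Xh 30.5 Yh 162.0 z 203.5
scene 233 166 56 Xh 29.4 Yh 159.9 z 203.9
scene 234 166 62 Xh 28.6 Yh 157.8 z 203.6
scene 226 167 14 Xh 32.0 Yh 175.9 z 208.5
scene 227 167 11 Xh 31.2 Yh 173.8 z 208.3
scene 228
[... 3315 characters left out ...]
9.2 Yh 177.6 z 208.9
top 229 178 11 Xh 28.9 Yh 175.0 z 209.7
top 230 178 13 Xh 28.9 Yh 172.6 z 207.6
top 231 178 14 Xh 28.6 Yh 170.1 z 207.3
top 232 178 27 Xh 28.5 Yh 167.7 z 206.8
top 233 178 43 Xh 28.3 Yh 165.2 z 205.8
top 234 178 55 Xh 28.2 Yh 162.8 z 204.4
top 228 179 14 Xh 26.8 Yh 177.8 z 208.3
top 229 179 12 Xh 26.4 Yh 175.3 z 209.2
top 230 179 15 Xh 26.3 Yh 172.8 z 208.4
top 231 179 31 Xh 26.4 Yh 170.5 z 204.8
top 232 179 54 Xh 26.3 Yh 168.1 z 202.5
top 228 180 12 Xh 24.4 Yh 178.1 z 207.3
top 229 180 11 Xh 24.1 Yh 175.6 z 207.7
top 230 180 26 Xh 23.8 Yh 173.0 z 208.3
top 228 181 24 Xh 21.8 Yh 178.3 z 208.3
top 229 181 28 Xh 21.3 Yh 175.7 z 210.1
top 230 181 46 Xh 21.3 Yh 173.3 z 208.1
```

View pics/mkzoom.png

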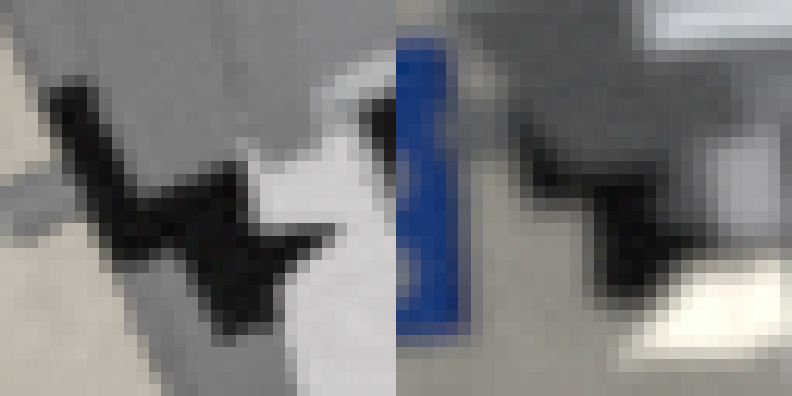

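The pointer tip is at scene pixel (234,166). The cone's top ridge and its radius put its axis at z≈203. The lip is at 193, so it needs another 10 mm.

{"name": "jog_arm", "arguments": {
  "plan": [
    {"dp":[0.0023,0,-0.0019],"delta_rot":[0,0,0],"hand":0},
    {"dp":[0.0046,0,-0.0038],"delta_rot":[0,0,0],"hand":0},
    {"dp":[0.0065,0,-0.0054],"delta_rot":[0,0,0],"hand":0},
    {"dp":[0.0077,0,-0.0064],"delta_rot":[0,0,0],"hand":0},
    {"dp":[0.0077,0,-0.0064],"delta_rot":[0,0,0],"hand":0},
    {"dp":[0.0077,0,-0.0064],"delta_rot":[0,0,0],"hand":0}
  ]
}}

```text
t: 7.55
eef_pos: [587.8, -97.2, 174.0]
tool_rot: [0.904, 0.018, 0.427, -0.006]
contact_force: [-3.9, 0.5, -1.3]
gripper_width: -0.2
```

```bash
python3 lip.py c
```

```text
7.55 [587.8 -97.2 174. ] [-3.9   0.55 -1.29] [-0.54 -0.27  2.37  1.09  0.49  0.14]
scene 891 lip top z 208.91 lip_front 202.91 L/R 208.84 208.93
top 835 lip top z 208.93 lip_front 202.93 L/R 209.1 208.82
```

{"name": "jog_arm", "arguments": {
  "plan": [
    {"dp":[-0.004,0,0.0033],"delta_rot":[0,0,0],"hand":0},
    {"dp":[-0.0085,0,0.007],"delta_rot":[0,0,0],"hand":0},
    {"dp":[-0.019,0,0.016],"delta_rot":[0,0,0],"hand":0},
    {"dp":[-0.019,0,0.016],"delta_rot":[0,0,0],"hand":0},
    {"dp":[-0.032,0,0.001],"delta_rot":[0,0,0],"hand":0},
    {"dp":[-0.045,0,-0.014],"delta_rot":[0,0,0],"hand":0},
    {"dp":[-0.051,0,-0.022],"delta_rot":[0,0,0],"hand":0},
    {"dp":[-0.051,0,-0.022],"delta_rot":[0,0,0],"hand":0},
    {"dp":[-0.051,0,-0.022],"delta_rot":[0,0,0],"hand":0},
    {"dp":[-0.051,0,-0.022],"delta_rot":[0,0,0],"hand":0},
    {"dp":[-0.051,0,-0.022],"delta_rot":[0,0,0],"hand":0},
    {"dp":[-0.051,0,-0.022],"delta_rot":[0,0,0],"hand":0}
  ]
}}

```text
t: 8.65
eef_pos: [539.2, -99.2, 148.9]
tool_rot: [0.904, 0.018, 0.427, -0.006]
contact_force: [-0.2, -0.1, 0.4]
gripper_width: -0.0
```

```bash
python3 lip.py d
python3 - <<'E'
from h import *
for n in("scene",):
    a=dict(np.load(f"{n}1.npz"));b=dict(np.load(f"{n}_d.npz"))
    cv2.imwrite("pics/final.png",np.vstack([cv2.resize(x["image"][...,::-1],(400,300)) for x in(a,b)]))
E
```

```text
8.65 [539.2 -99.2 148.9] [-0.19 -0.07  0.4 ] [-0.63 -0.36  2.49  1.15  0.55  0.02]
scene 892 lip top z 208.89 lip_front 202.89 L/R 208.9 208.88
top 834 lip top z 209.07 lip_front 203.07 L/R 209.08 209.06
```

View pics/scene_d.png

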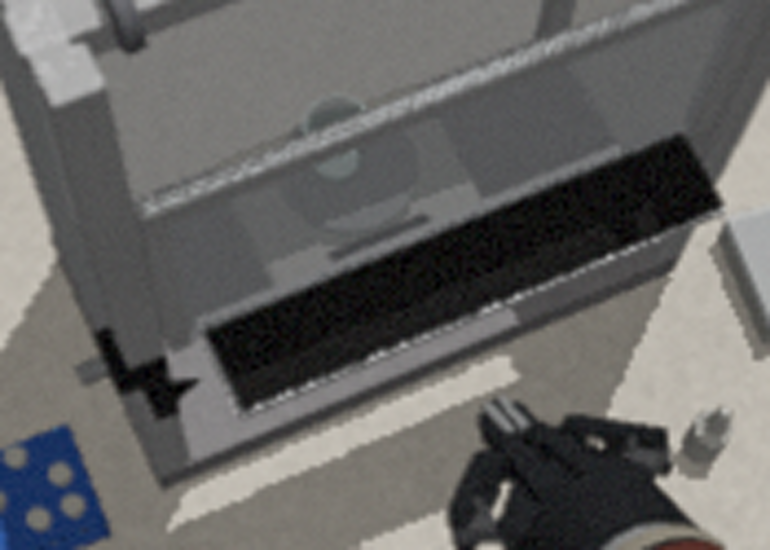

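View pics/final.png

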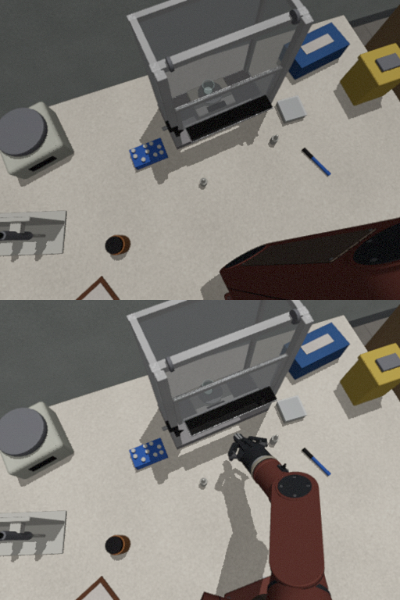

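The lip stayed at 203 after the fingers were withdrawn. The fingers are clear and nothing else on the bench has moved.

Run:
```python
from cell import ticket,monitor
print(monitor.get_obs()["dq"].round(4)); print(ticket.sign_off())
```

```text
[-0.0025 -0.0007  0.0054 -0.0032 -0.0002 -0.0017]
the job is handed in; nothing more can be done
None
```

I pushed the window up from beneath its lip with the shut fingertips, lifting it about 55 mm until the lip was level with the pointer. I then lowered the fingers straight off the lip, backed them out about 50 mm, and handed the job in at about 8.7 s.

- **Lip height:** after letting go, the lip's front edge measured 202.9 mm (scene camera) and 203.1 mm (top camera). It read the same as before the fingers were withdrawn, so the window stayed put.
- **Pointer height:** I put the tip at about 203 mm, give or take 2 mm. The tip is only about a pixel wide, so I worked this out from the shape of its cone. That is the least certain figure, but it is well inside the 8 mm allowed.
- **Forces:** readings taken during the push were about 3 to 5 N at the wrist, and close to zero after backing out.
- **Bystanders:** the droppers, tube rack, slide box, pen, jar and pointer clamp look unmoved in the before and after pictures. I compared these by eye and did not measure them. The object finder could not reliably tell the two droppers apart, so I took their positions from the depth image instead.

No check failed, and the cameras' final lip heights agreed to within 0.2 mm.

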